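# Cock the sprung knock tester on its hair-trigger catch

## Robot

A 6-joint arm with a two-finger parallel gripper is mounted at the origin on a cart in front of the work surface, level with it; the furniture and walls round the work are solid. World frame = base frame: x ahead of the robot, y to its left, z up, the work surface at z = 0. Lengths are in m, angles in degrees, forces in N, time in s.
With the tool pointing down it reaches from about 0.25 to 0.725 m from the base axis. Payload 9.7 kg.
Tool frame: the origin (TCP) lies at the very end of the fingers, on their centre line; the grasp point (between the pads) lies 19 mm behind it (bot.pinch_z is the distance from the TCP to the grasp point, in m); x points along the fingers, z is the direction in which the jaws open and shut, and the axes are right-handed (so a half turn about x gives the same grasp; the last joint's range is limited). The gripper opens to 85 mm and grips with 20 to 120 N. Pads are 22 mm wide; open, the fingers measure 114 mm over their backs; the gripper's body (76 mm by 85 mm) begins 54 mm behind the grasp point. The pads swing forward as they close: fully open they stand 13 mm farther back than shut.
Start: joints at [-63.77, 4.979, 10.078, 95.1, 0, 90], TCP at [0.243, -0.493, 0.231] pointing down, gripper open.
Joint ranges: [-179.16, 179.16], [-48.56, 103.87], [-65.8, 70.77], [-126.05, 130.52], [-82.76, 87.17], [-180, 180]. Speed limits (degrees/s): [127.2, 127.2, 147.25, 180, 180, 180].

## Interface

Orientations are given as [roll, pitch, yaw] about the fixed x, y, z axes, in that order (R = Rz(yaw) Ry(pitch) Rx(roll)).
In Python, from workcell import bot gives the robot as it stands.
- The arm moves only by the tool play_rows, never from a script. Its argument "rows" is a list of rows, each a list of 3 entries, a list of its own where there are three numbers: the shift along the tool's x, y, z in cm, then the turn about the tool's x in degrees, then the finger opening in cm, from 0 to 8.54. A call has 1 to 12 rows; each row is the pose to reach, as a shift and turn from the pose commanded when the call began, along the tool's axes at that moment; what a row does not reach only later rows make up. A row lasts 1/12 s, in which the tool goes at most 41.7 mm and 7.16 degrees, less where a joint would pass 70% of its speed; a pose out of reach is approached as far as the arm can. A call with a gripper value outside its range is refused whole. The fingers move at their own pace and stop on an object; "squeeze" is the grip in N (left out, the last holds). Time passes only in rows, so rows that repeat a pose let the fingers close. It gives the time, the measured TCP pose, the force and the opening at its end, in the units of the state.
- bot.get_obs(): the state, without advancing time (a new reading comes with each control period).
- bot.camera(name): name is "scene" or "top" or "wrist"; returns (picture, depth): 420x560x3 uint8, blue, green, red; 420x560 float32, m along the optical axis (not along the pixel's ray), 0 where there is no reading.
- bot.camera_model(name): a dict with "fx", "fy", "cx", "cy" (pixels), "origin" and "attitude" of the camera in the world; the wrist camera has in their place "mount" (4x4, takes a point from camera to tool coordinates, whose origin is the TCP and whose axes are the tool frame's). Camera axes: x right, y down, z forward; pixel columns grow to the right and rows downward; lengths in m; the calibration is good to about 2 mm. A picture is of the moment at which its call begins: read the wrist's pose just before it. camera_model takes no time and is no camera call.
- bot.job_done(): hands the job in, once; it reports no verdict.
The state is a dict: "time": time; "q": joint angles; "qd": joint speeds; "joint_efforts": joint torques, N m; "ee_pos": TCP position; "tcp_rot": TCP orientation; "wrist_force": force on the tool from outside, world axes, zero at the start; "torque": the same for the moment, N m; "opening": finger opening in m.
Only numpy, scipy, OpenCV 4.12 (cv2) and the standard library are available. Lean on these libraries where they do the work, as an engineer would, in place of code of your own. Each camera call takes 0.05 s, during which the arm holds its last target.

## Task

Cock the knock tester on the bench: take its sprung hammer arm by the black knob, draw it back, raise it over the catch tooth, set it down behind the tooth, ease it forward in your grip until the tooth carries the spring, and only then let go. The catch is a hair trigger and must not trip at any time, so do not shove the arm against it or let the arm jump or snap back; leave the other things on the bench where they are.

Things in the scene. Friction and masses are not known exactly. Their poses are not given: they have to be found in the camera images.
- tester: knock tester fixed to the bench: base plate 235x280x12, pivot post, sprung arm, upright anvil plate (60 tall). Origin on the arm's turning axis at bench height, z up; the plate spans x -180..55, y -95..185. The resting arm points 120 deg counter-clockwise (from above) from this x axis and is drawn on counter-clockwise: at draw = 1.047 rad it points along -x
- pivot (a point): point on the arm's turning axis at the height of the arm's centre line, 45 above the bench. The arm is a round steel bar 12 thick, its top at 51, with a hammer head 26 square and 22 tall at its end, 155 out from the axis. The spring and its cap on the axis reaches 81 above the bench
- knob_mid (a point): middle of the black upright knob on the arm, a cylinder 22 across and 50 tall that spins freely on its own axis. With the arm down it is 125 out from the turning axis and 89 above the bench (44 above the arm's centre line), spanning heights 64 to 114; it leans inward with the arm as that is raised
- track_mid (a point): middle of the track in which the catch block is clamped, at the height of the tooth's top (49 above the bench, 10 above the underside of the lowered arm), 100 out from the turning axis. The tooth, an upright steel plate 14 wide and 7 thick between dark cheeks, may be up to 23 either way of here along the tester's y; where it stands is not measured and must be seen or felt
- draw (a joint): turn of the arm, rad: 0 = hammer at the anvil, grows as drawn back, back stop 1.6. A spring pulls it to 0: 0.5 Nm at 0, 1.1 Nm at 1.5 (4 to 9 N at the knob). Hooked, the arm stands somewhere from 0.8 to 1.33; at 1.45 it is always clear behind the tooth. Lowered and eased forward, the pull at the knob falls to zero as the tooth takes over
- lift (a joint): tilt of the arm about a level axis through point pivot, rad: 0 = level, down; up to 0.24 with the knob raised. Weight and a light spring press it down (about 4 N at the knob). It passes over the tooth from about 0.11 up (0.16 is comfortable); lower, it cannot be pulled past the tooth
- catch (a joint): tilt of the catch tooth, rad: 0 = set, grows to 0.8 as it tips the way the arm flies back; past 0.12 it has tripped. Behind it the lowered arm is held by its side. It carries the arm's spring (about 9 N there) and trips at about 16 N: pushing the knob on with over about 5 N, or letting the arm jump on to it from some mm away, can trip it
- cell: bystander: silver pressure-sensor cell, 19x21x27, standing in the black nest behind the anvil; origin under its centre
- key: bystander: small dark hex key, 27x88x5, lying on the tester's base plate; origin under its centre
- block: bystander: steel gauge block, 9x30x35, standing on the bench in front of the tester; origin under its centre
- cell_b: bystander: a second silver sensor cell, 19x21x27, standing on the bench in front of the tester; origin under its centre
- tape: bystander: roll of tape, 66x66x19, on the bench to the left; origin under its centre
- bin: bystander: small open bin of caps, 64x94x34, on the bench to the left; origin under its centre
- torque: bystander: screwdriver with a thick handle, 33x206x32, lying on the bench to the right; origin under its centre
- jar: bystander: jar of swabs, 45x45x78, at the back left; origin under its centre

How it is judged:
By the outcome, as a careful person would: the job done as asked, in the order asked, and still so for the second after the job is handed in, with the robot touching nothing.
It also fails if it takes over 64 s, if anything falls off the work surface, if the arm or the gripper's body presses on something with over 40 N, if the wrist force passes 120 N, or if a joint passes its speed limit or range.

## Working session

There is one attempt and no reset: what is moved stays moved. The work goes in short steps, Python scripts to look and compute and a tool call to move; the robot and the scene stay as the last step left them, time stands still between calls to the robot, and variables do not carry over. Pictures are saved under pics/ and viewed, and the job is handed in when it is done.

Besides the shell and the picture viewer there is one more tool, called as name([rows], argument=value, ...), one row to a line, values as JSON. play_rows: Moves the arm, as the interface text tells. Its arguments: {"type":"object","properties":{"rows":{"type":"array"},"squeeze":{"type":"number"}},"required":["rows"]}

```bash
mkdir -p pics; ls
python3 - <<'E'
from workcell import bot
import cv2, numpy as np
o=bot.get_obs(); print(o)
for n in ("scene","top"):
    p,d=bot.camera(n); cv2.imwrite(f"pics/{n}0.png",p); np.save(f"pics/{n}0.npy",d)
    print(n,bot.camera_model(n))
print(bot.camera_model("wrist"), bot.pinch_z)
E
```

```text
pics
{'time': 0.0, 'q': array([-6.37696878e+01,  5.01185994e+00,  1.00344396e+01,  9.50993716e+01,
        6.02182791e-04,  9.00002122e+01]), 'qd': array([ 0.0171111 ,  0.02597188,  0.03154963, -0.06636451,  0.11188276,
       -0.04706376]), 'joint_efforts': array([-3.82179205e-03, -5.20385885e+01,  4.64805293e+01,  1.62276562e-02,
       -2.02275637e-04, -4.21707307e-05]), 'ee_pos': array([ 0.24299155, -0.49315847,  0.23057565]), 'tcp_rot': array([179.55092282,  89.92320569, 115.78102243]), 'wrist_force': array([-0.09568055, -0.38415404, -0.10820532]), 'torque': array([ 0.00179594, -0.03001318, -0.01477123]), 'opening': 0.08528101433522124}
scene {'fx': 539.0306160010065, 'fy': 539.0306160010065, 'cx': 263.59061195039726, 'cy': 207.6355214000285, 'origin': array([-0.78656812,  0.14942447,  1.06800447]), 'attitude': array([-126.90004213,   -1.14845117,  -92.83141823])}
top {'fx': 473.81272001622256, 'fy': 473.81272001622256, 'cx': 282.97706587037663, 'cy': 211.83141867023963, 'origin': array([0.15846995, 0.07857873, 1.69133216]), 'attitude': array([-1.67127704e+02, -6.12491545e-02, -9.19942570e+01])}
{'fx': 314.1933006776443, 'fy': 314.1933006776443, 'cx': 280.5893584476751, 'cy': 215.09039951738546, 'mount': array([[-1.13032486e-04, -2.65463905e-01,  9.64120792e-01,
        -1.43485402e-01],
       [ 1.12409183e-03, -9.64120223e-01, -2.65463617e-01,
         6.70659048e-02],
       [ 9.99999362e-01,  1.05375430e-03,  4.07382714e-04,
        -2.98783544e-04],
       [ 0.00000000e+00,  0.00000000e+00,  0.00000000e+00,
         1.00000000e+00]])} 0.0187
```

View pics/scene0.png

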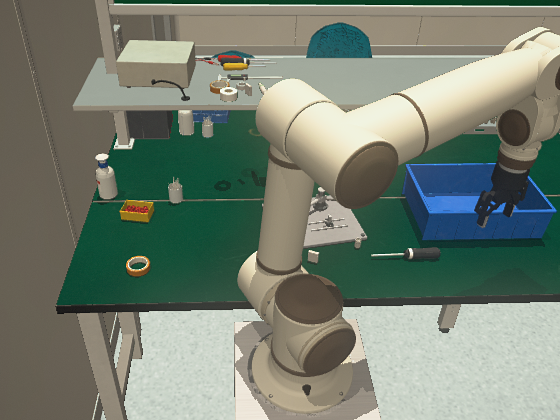

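View pics/top0.png

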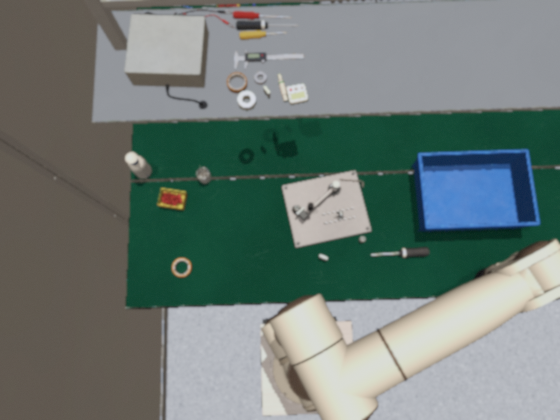

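```bash
cat > h.py <<'E'
import numpy as np, cv2
from scipy.spatial.transform import Rotation as R
from workcell import bot
def cam(n,o=None):
    m=bot.camera_model(n)
    if n=="wrist":
        o=o or bot.get_obs()
        T=np.eye(4);T[:3,:3]=R.from_euler('xyz',o['tcp_rot'],degrees=True).as_matrix();T[:3,3]=o['ee_pos']
        T=T@m['mount']
    else:
        T=np.eye(4);T[:3,:3]=R.from_euler('xyz',m['attitude'],degrees=True).as_matrix();T[:3,3]=m['origin']
    return m,T
def ray(m,T,u,v):
    d=np.array([(u-m['cx'])/m['fx'],(v-m['cy'])/m['fy'],1.])
    return T[:3,3],T[:3,:3]@d
def at_z(m,T,u,v,z):
    o,d=ray(m,T,u,v); return o+d*(z-o[2])/d[2]
def proj(m,T,p):
    c=T[:3,:3].T@(np.asarray(p)-T[:3,3]); return np.array([m['fx']*c[0]/c[2]+m['cx'],m['fy']*c[1]/c[2]+m['cy']])
def cloud(m,T,d):
    v,u=np.mgrid[0:d.shape[0],0:d.shape[1]]
    P=np.stack([(u-m['cx'])/m['fx']*d,(v-m['cy'])/m['fy']*d,d],-1)
    return P@T[:3,:3].T+T[:3,3]
def tool():
    o=bot.get_obs();return o['ee_pos'],R.from_euler('xyz',o['tcp_rot'],degrees=True).as_matrix(),o
E
python3 - <<'E'
from h import *
p=cv2.imread("pics/top0.png")
cv2.imwrite("pics/top0z.png",cv2.resize(p[160:270,250:390],None,fx=5.6,fy=5.4,interpolation=cv2.INTER_CUBIC))
m,T=cam("top")
for u,v in [(283,186),(357,172),(371,232),(298,246),(327,208)]: print(at_z(m,T,u,v,0.012).round(3))
print(tool()[1].round(3))
E
```

```text
[0.639 0.06  0.012]
[ 0.684 -0.216  0.012]
[ 0.457 -0.251  0.012]
[0.415 0.014 0.012]
[ 0.551 -0.097  0.012]
[[-0.001  0.897  0.442]
 [ 0.001  0.442 -0.897]
 [-1.     0.    -0.001]]
```

View pics/top0z.png

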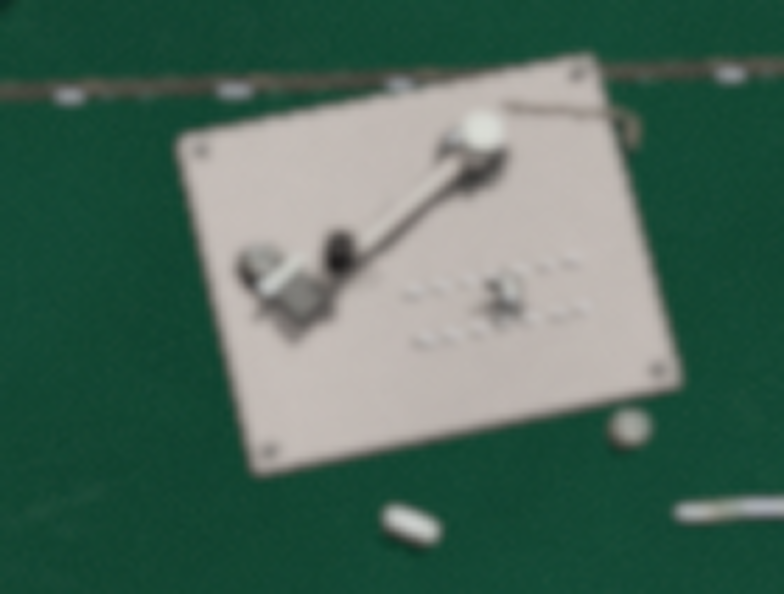

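play_rows([
  [[-0.4,3.4,-2.1],-7,8.5],
  [[-0.8,6.9,-4.2],-14,8.5],
  [[-1.2,10.3,-6.4],-21,8.5],
  [[-1.6,13.8,-8.6],-28,8.5],
  [[-2.0,17.2,-10.7],-35,8.5],
  [[-2.4,20.6,-12.8],-42,8.5],
  [[-2.8,24.1,-15.0],-49,8.5],
  [[-3.3,27.5,-17.1],-56,8.5],
  [[-3.8,31,-19.3],-63,8.5],
  [[-4.2,34.4,-21.4],-70,8.5],
  [[-4.6,37.9,-23.6],-77,8.5],
  [[-5,41.3,-25.7],-84,8.5],
])

```text
time: 1.1
ee_pos: [0.5006, -0.0782, 0.2813]
tcp_rot: [131.3, 90.0, 151.9]
wrist_force: [0.4, -1.7, -0.2]
opening: 0.0849
```

play_rows([
  [[0,0,0],-7,8.5],
  [[0,0,0],-14,8.5],
  [[0,0,0],-20,8.5],
  [[0,0,0],-20,8.5],
  [[0,0,0],-20,8.5],
])

```text
time: 1.52
ee_pos: [0.4999, -0.0803, 0.281]
tcp_rot: [127.1, 90.0, 167.2]
wrist_force: [-0.1, 1.2, -0.3]
opening: 0.0848
```

Run:
```python
from h import *
p,Rm,o=tool(); print(o['time'],p,o['q'],Rm.round(3),o['wrist_force'])
im,d=bot.camera("wrist"); cv2.imwrite("pics/w1.png",im); np.savez("pics/w1.npz",d=d,pos=o['ee_pos'],rot=o['tcp_rot'])
```

```text
1.5167 [ 0.49991581 -0.08025543  0.2810074 ] [-9.12147557e+00  4.17990997e-01  1.09383853e+01  1.00551826e+02
  2.04483896e-03  4.08399343e+01] [[-0.001 -0.643  0.766]
 [ 0.     0.766  0.643]
 [-1.     0.    -0.   ]] [-0.08188773  1.2484592  -0.26354599]
```

View pics/w1.png

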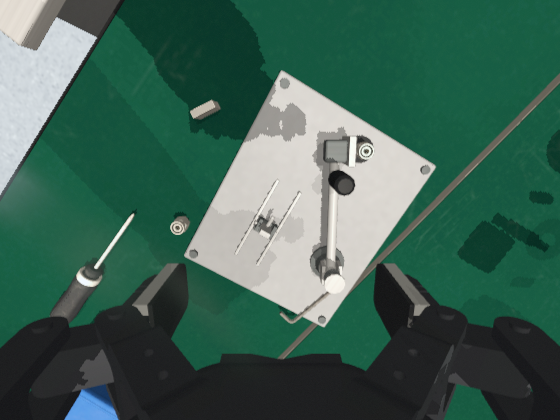

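Run:
```python
from h import *
z=np.load("pics/w1.npz"); o=dict(ee_pos=z['pos'],tcp_rot=z['rot']); m,T=cam("wrist",o); P=cloud(m,T,z['d'])
im=cv2.imread("pics/w1.png")
cv2.imwrite("pics/w1z.png",cv2.resize(im[60:335,180:445],None,fx=2.18,fy=2.18,interpolation=cv2.INTER_CUBIC))
c=np.array([at_z(m,T,u,v,.012) for u,v in [(283,71),(435,170),(325,326),(185,256)]]);print(c.round(4))
# tester corners: map
t=np.array([[-180,185],[55,185],[55,-95],[-180,-95]])/1e3
A=c[:,:2]
mt,ma=t.mean(0),A.mean(0);H=(t-mt).T@(A-ma);ang=np.arctan2(H[0,1]-H[1,0],H[0,0]+H[1,1])
Rt=np.array([[np.cos(ang),-np.sin(ang)],[np.sin(ang),np.cos(ang)]]);print(np.degrees(ang),ma-Rt@mt,(A-ma-(t-mt)@Rt.T).round(4))
Z=P[...,2]
sub=(slice(60,340),slice(180,450))
for lo,hi in [(.105,.12),(.074,.088)]:
    M=np.zeros(Z.shape,bool);M[sub]=(Z[sub]>lo)&(Z[sub]<hi);v,u=np.nonzero(M);q=P[M];print(lo,len(q),q.mean(0).round(4),q.min(0).round(4),q.max(0).round(4),u.mean(),v.mean())
```

```text
[[ 0.415   0.0247  0.012 ]
 [ 0.6442  0.0616  0.012 ]
 [ 0.6918 -0.2047  0.012 ]
 [ 0.4645 -0.2482  0.012 ]]
10.117904396837023 [ 0.62330728 -0.12494965] [[ 0.0014 -0.0009]
 [-0.0007 -0.0052]
 [-0.0024  0.0041]
 [ 0.0017  0.0019]]
0.105 371 [ 0.5394 -0.0296  0.1133] [ 0.5297 -0.04    0.1052] [ 0.5506 -0.0189  0.117 ] 343.46091644204853 184.85175202156333
0.074 392 [ 0.6096 -0.1124  0.0817] [ 0.53   -0.1373  0.0744] [ 0.6344 -0.0189  0.0877] 333.9030612244898 269.6938775510204
```

View pics/w1z.png

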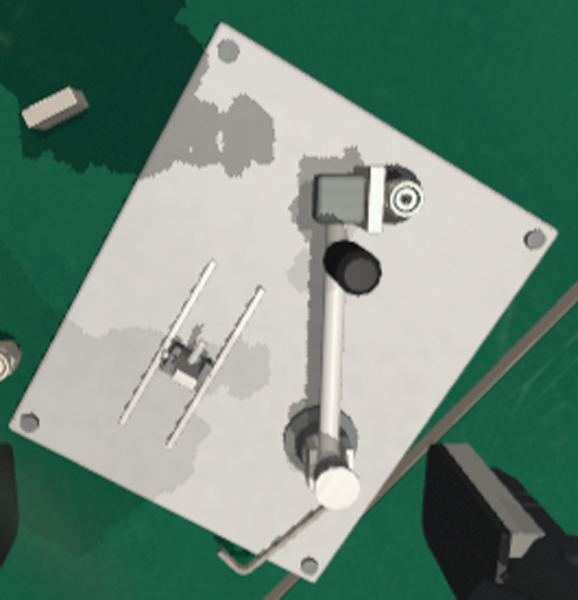

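Run:
```python
from h import *
z=np.load("pics/w1.npz"); o=dict(ee_pos=z['pos'],tcp_rot=z['rot']); m,T=cam("wrist",o); P=cloud(m,T,z['d'])
f=lambda x,y:(180+x/2.18,60+y/2.18)
k=at_z(m,T,*f(358,272),.114);c=at_z(m,T,*f(337,488),.081);print('knob',k,'cap',c)
v=(k-c)[:2];print(np.linalg.norm(v),np.degrees(np.arctan2(v[1],v[0]))-120)
for n in ("top",):
    mt,Tt=cam(n)
    print(at_z(mt,Tt,250+340/5.6,160+245/5.4,.114),at_z(mt,Tt,250+484/5.6,160+130/5.4,.081))
# tester frame w/ yaw
a=np.arctan2(v[1],v[0])-np.radians(120)
Rt=np.array([[np.cos(a),-np.sin(a)],[np.sin(a),np.cos(a)]])
for x,y,h in [(212,263,.02),(123,422,.02),(262,288,.02),(170,445,.02),(187,362,.045),(185,380,.045),(197,353,.049)]:
    q=at_z(m,T,*f(x,y),h)[:2]; print(x,y,(Rt.T@(q-c[:2])).round(4))
im=cv2.imread("pics/w1.png")
cv2.imwrite("pics/w1y.png",cv2.resize(im[200:250,240:295],None,fx=11,fy=11,interpolation=cv2.INTER_CUBIC))
M=P[200:250,240:295];print((M[::4,::5,2]*1e3).round().astype(int))
```

```text
knob [ 0.53969574 -0.02904864  0.114     ] cap [ 0.62217521 -0.12464108  0.081     ]
0.12625679968845838 10.788420422163739
[ 0.53805507 -0.03140379  0.114     ] [ 0.62021901 -0.128236    0.081     ]
212 263 [-0.1171  0.0667]
123 422 [-0.1169 -0.0495]
262 288 [-0.0836  0.0682]
170 445 [-0.0835 -0.0488]
187 362 [-0.1033  0.0127]
185 380 [-0.099   0.0025]
197 353 [-0.1013  0.0214]
[[ 14 425  13  13  13  18  12  13  14  12  13]
 [ 14  14  12  12  14  18  13  11  12  13  13]
 [ 12  13  14  12  17  14  13  13  12  13  17]
 [ 14  12  14  13  18  13  13  12  12  14  17]
 [ 13  13  12  13  13  13  13  14  13  18  13]
 [ 13  13  12  18  32  18  36  14  13  18  13]
 [ 14  12  14  24  32  19  32  18  19  13  13]
 [ 13  14  19  32  34  35  24  31  18  13  14]
 [ 13  14  13  14  49  51  39  24  14  14  12]
 [ 12  18  14  12  12  49  31  19  11  14  13]
 [ 13  13  12  14  14  13  17  13  13  14  13]
 [ 17  12  14  12  13  12  19  13  12  13  11]
 [ 18  13  12  13  11  13  13  13  12  14  13]]
```

View pics/w1y.png

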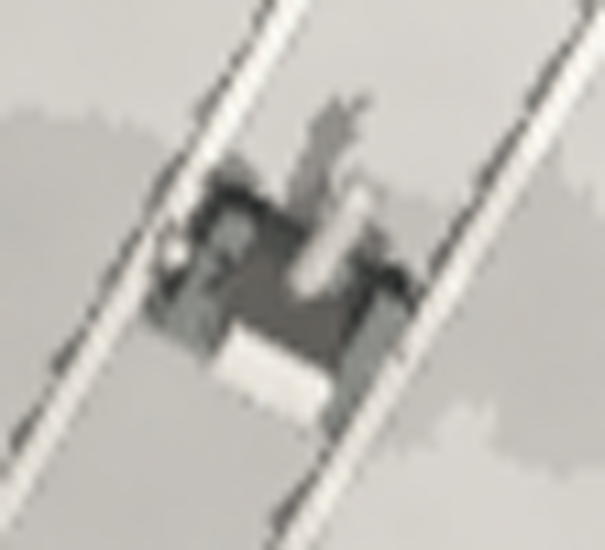

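Run:
```python
from h import *
p,Rm,o=tool(); 
for tgt in [(.539,-.03,.2),(.539,-.03,.16),(.539,-.03,.13),(.555,-.055,.16),(.575,-.07,.16)]:
    m,T=cam("wrist",dict(ee_pos=np.array(tgt),tcp_rot=o['tcp_rot']))
    print(tgt,proj(m,T,(.539,-.03,.114)).round(),proj(m,T,(.539,-.03,.068)).round(),proj(m,T,(.622,-.126,.081)).round(),proj(m,T,(.523,-.142,.049)).round(), (Rm.T@(np.array(tgt)-p)*100).round(2))
```

```text
(0.539, -0.03, 0.2) [280. 220.] [281. 206.] [282. 337.] [198. 273.] [8.11 1.34 6.24]
(0.539, -0.03, 0.16) [280. 238.] [281. 218.] [283. 367.] [187. 293.] [12.11  1.34  6.24]
(0.539, -0.03, 0.13) [280. 256.] [280. 230.] [283. 396.] [176. 312.] [15.11  1.34  6.24]
(0.555, -0.055, 0.16) [287. 193.] [286. 181.] [287. 337.] [189. 263.] [12.1  -1.6   5.86]
(0.575, -0.07, 0.16) [277. 152.] [278. 148.] [280. 311.] [180. 237.] [12.1  -4.04  6.43]
```

play_rows([
  [[3,0.3,1.5],0,8.5],
  [[6,0.6,3.1],-0.5,8.5],
  [[9,1,4.6],-1,8.5],
  [[12,1.3,6.2],-1,8.5],
  [[12.1,1.3,6.2],-1,8.5],
  [[12.1,1.3,6.2],-1,8.5],
])

```text
time: 2.07
ee_pos: [0.5379, -0.0302, 0.1588]
tcp_rot: [137.7, 89.8, 178.9]
wrist_force: [0.2, -0.9, 0.6]
opening: 0.0852
```

Run:
```python
from h import *
p,Rm,o=tool(); print(o['time'],p,o['wrist_force'])
im,d=bot.camera("wrist"); cv2.imwrite("pics/w2.png",im); np.savez("pics/w2.npz",d=d,pos=o['ee_pos'],rot=o['tcp_rot'])
```

```text
2.0667 [ 0.53790833 -0.0301855   0.15875778] [ 0.23221062 -0.94741013  0.57623581]
```

View pics/w2.png

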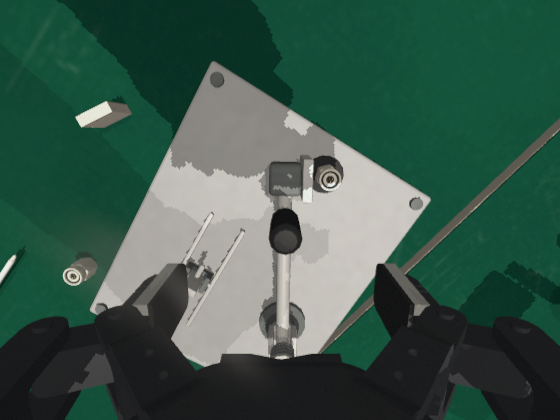

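Run:
```python
from h import *
im=cv2.imread("pics/w2.png")
cv2.imwrite("pics/w2z.png",cv2.resize(im[195:335,160:320],None,fx=4.8,fy=4.2,interpolation=cv2.INTER_CUBIC))
```

```text
(no output)
```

View pics/w2z.png

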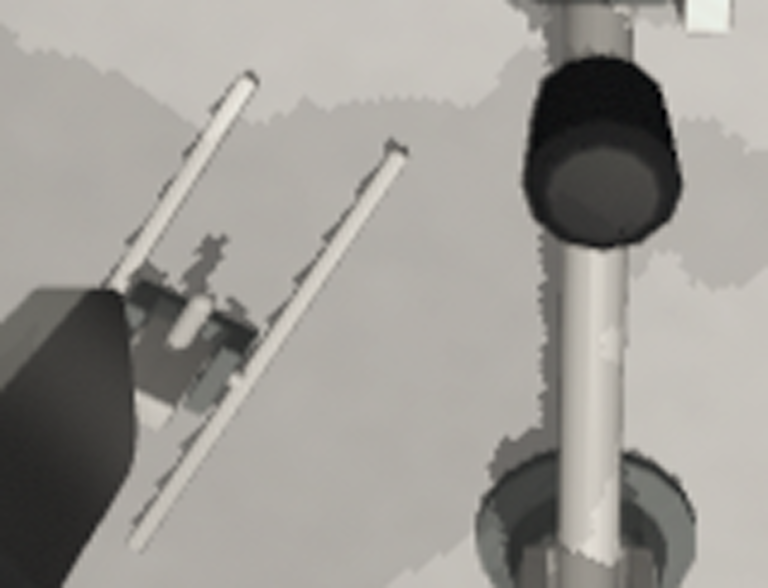

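Run:
```python
from h import *
def V(n):
    z=np.load(f"pics/{n}.npz"); return cam("wrist",dict(ee_pos=z['pos'],tcp_rot=z['rot']))
c=[(V("w1"),(344.2,184.8)),(V("w2"),(285.6,239.5))]
A=np.zeros((3,3));b=np.zeros(3)
for (m,T),(u,v) in c:
    o,d=ray(m,T,u,v);d/=np.linalg.norm(d);M=np.eye(3)-np.outer(d,d);A+=M;b+=M@o
print('tri',np.linalg.solve(A,b))
m,T=V("w2");print(at_z(m,T,285.6,239.5,.114))
# arm top centreline lines: angle of arm
for x,y in [(600,300),(592,520)]: print(at_z(m,T,160+x/4.8,195+y/4.2,.051))
k=np.array([.5385,-.030]); p,Rm,o=tool()
a=np.array(at_z(m,T,160+600/4.8,195+300/4.2,.051)-at_z(m,T,160+592/4.8,195+520/4.2,.051));print(np.degrees(np.arctan2(a[1],a[0])))
```

```text
tri [ 0.54093701 -0.02911545  0.11098473]
[ 0.54063185 -0.02839505  0.114     ]
[ 0.57196539 -0.06360968  0.051     ]
[ 0.60501326 -0.10337287  0.051     ]
129.73055465988094
```

play_rows([
  [[2.5,-0.1,0.1],0,8.5],
  [[5,-0.1,0.1],0,8.5],
  [[7.5,-0.1,0.1],0,8.5],
  [[8.6,-0.1,0.1],0,8.5],
  [[8.6,-0.1,0.1],0,6],
  [[8.6,-0.1,0.1],0,5],
  [[8.6,-0.1,0.1],0,4],
], squeeze=35)

```text
time: 2.7
ee_pos: [0.5414, -0.0308, 0.0767]
tcp_rot: [-45.4, 89.8, -4.2]
wrist_force: [-0.6, 0.5, 0.1]
opening: 0.0512
```

Run:
```python
from h import *
p,Rm,o=tool(); print(o['time'],p,o['wrist_force'],o['opening'])
im,d=bot.camera("wrist"); cv2.imwrite("pics/w3.png",im)
```

```text
2.7 [ 0.54137032 -0.03077439  0.07672292] [-0.62932148  0.49830125  0.0683818 ] 0.05115111429039098
```

View pics/w3.png

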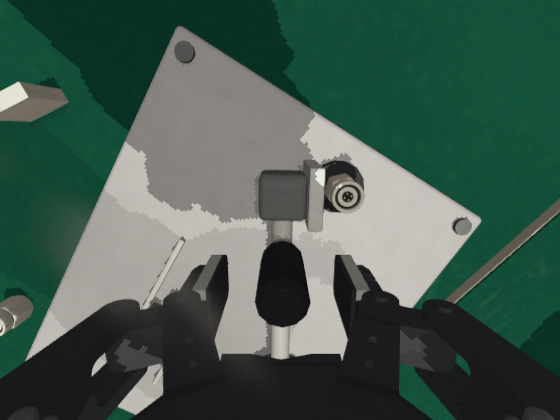

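play_rows([
  [[0.3,0,0],0,3.5],
  [[0.3,0,0],0,3],
  [[0.3,0,0],0,2.5],
  [[0.3,0,0],0,2],
  [[0.3,0,0],0,1.5],
  [[0.3,0,0],0,1.5],
  [[0.3,0,0],0,1.5],
  [[0.3,0,0],0,1.5],
], squeeze=35)

```text
time: 3.42
ee_pos: [0.5405, -0.0303, 0.0716]
tcp_rot: [-18.5, 90.0, 22.7]
wrist_force: [1.6, 1.9, 2.4]
opening: 0.021
```

Run:
```python
from h import *
p,Rm,o=tool(); print(o['time'],p,o['wrist_force'],o['opening'],o['q'],Rm.round(3),o['torque'])
```

```text
3.4167 [ 0.54053213 -0.03027778  0.07156575] [1.63181524 1.87411377 2.43081527] 0.020978996674826406 [-3.21420514e+00  3.68836537e+00 -8.95866776e+00  7.73211840e+01
  1.54733785e-02  4.55490923e+01] [[ 0.001 -0.659  0.752]
 [ 0.     0.752  0.659]
 [-1.    -0.     0.001]] [ 0.41519988 -0.28598104  0.03658257]
```

play_rows([
  [[0,-0.02,-0.62],-2.86,1.5],
  [[0,-0.06,-1.25],-5.73,1.5],
  [[0,-0.14,-1.87],-8.6,1.5],
  [[0,-0.25,-2.48],-11.46,1.5],
  [[0,-0.39,-3.09],-14.32,1.5],
  [[0,-0.56,-3.69],-17.19,1.5],
  [[0,-0.76,-4.29],-20.05,1.5],
  [[0,-0.99,-4.87],-22.92,1.5],
  [[0,-1.24,-5.44],-25.78,1.5],
  [[0,-1.53,-5.99],-28.65,1.5],
  [[0,-1.53,-5.99],-28.65,1.5],
  [[0,-1.53,-5.99],-28.65,1.5],
])

```text
time: 4.42
ee_pos: [0.5052, -0.0809, 0.0715]
tcp_rot: [25.3, 89.9, 95.1]
wrist_force: [-0.7, 6.4, 4.1]
opening: 0.0209
```

```bash
cat > st.py <<'E'
from h import *
p,Rm,o=tool(); c=np.array([.6215,-.1255]); v=p[:2]-c
print('t',o['time'],p.round(4),'F tool',(Rm.T@o['wrist_force']).round(2),'open',o['opening'].round(4),'r',np.linalg.norm(v).round(4),'draw',round((np.arctan2(v[1],v[0])%(2*np.pi))-np.radians(130.4),4),'jawz',np.degrees(np.arctan2(Rm[1,2],Rm[0,2])).round(2),'q6',o['q'][5].round(1))
E
python3 st.py
```

```text
Traceback (most recent call last):
  File "st.py", line 3, in <module>
    print('t',o['time'],p.round(4),'F tool',(Rm.T@o['wrist_force']).round(2),'open',o['opening'].round(4),'r',np.linalg.norm(v).round(4),'draw',round((np.arctan2(v[1],v[0])%(2*np.pi))-np.radians(130.4),4),'jawz',np.degrees(np.arctan2(Rm[1,2],Rm[0,2])).round(2),'q6',o['q'][5].round(1))
                                                                                    ^^^^^^^^^^^^^^^^^^
AttributeError: 'float' object has no attribute 'round'
```

```bash
sed -i "s/o\['opening'\].round(4)/round(o['opening'],4)/" st.py; python3 st.py
```

```text
t 4.4167 [ 0.5052 -0.0809  0.0715] F tool [-4.06  2.9   5.77] open 0.0209 r 0.1246 draw 0.4995 jawz 69.8 q6 11.1
```

play_rows([
  [[-0.25,-0.1,0],0,1.5],
  [[-0.5,-0.19,0],0,1.5],
  [[-0.75,-0.29,0],0,1.5],
  [[-1,-0.39,0],0,1.5],
  [[-1.25,-0.5,0],0,1.5],
  [[-1.47,-0.62,0],0,1.5],
  [[-1.75,-0.76,0],0,1.5],
  [[-2.15,-0.95,0],0,1.5],
  [[-2.15,-0.95,0],0,1.5],
  [[-2.15,-0.95,0],0,1.5],
])

```text
time: 5.25
ee_pos: [0.5138, -0.0838, 0.0915]
tcp_rot: [71.8, 89.8, 141.7]
wrist_force: [2.3, 5.6, -6.8]
opening: 0.0206
```

```bash
python3 st.py
python3 - <<'E'
from h import *
im,d=bot.camera("wrist"); cv2.imwrite("pics/w4.png",im)
E
```

```text
t 5.25 [ 0.5138 -0.0838  0.0915] F tool [ 6.82 -0.26  6.05] open 0.0206 r 0.1155 draw 0.496 jawz 69.81 q6 10.9
```

View pics/w4.png

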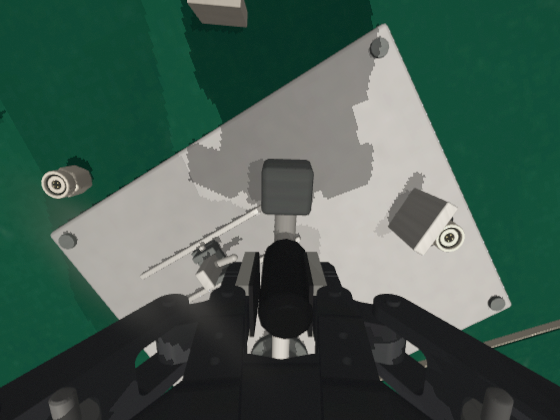

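Run:
```python
from h import *
p,Rm,o=tool()
im,d=bot.camera("wrist"); m,T=cam("wrist",o); P=cloud(m,T,d)
for u,v in [(275,170),(287,170),(300,170),(287,185),(287,200),(286,225)]: print(u,v,np.median(P[v-2:v+3,u-2:u+3].reshape(-1,3),0).round(4))
q=np.median(P[160:172,270:305].reshape(-1,3),0)
```

```text
275 170 [ 0.4681 -0.0695  0.0813]
287 170 [ 0.4702 -0.0641  0.0812]
300 170 [ 0.4724 -0.0582  0.0807]
287 185 [ 0.4771 -0.0666  0.0813]
287 200 [ 0.4844 -0.0692  0.0798]
286 225 [ 0.4988 -0.0748  0.0726]
```

play_rows([
  [[-0.1,-0.01,-0.55],-2.72,1.5],
  [[-0.1,-0.05,-1.1],-5.44,1.5],
  [[-0.1,-0.12,-1.65],-8.16,1.5],
  [[-0.1,-0.21,-2.19],-10.89,1.5],
  [[-0.1,-0.33,-2.73],-13.61,1.5],
  [[-0.1,-0.47,-3.26],-16.33,1.5],
  [[-0.1,-0.64,-3.79],-19.05,1.5],
  [[-0.1,-0.83,-4.3],-21.77,1.5],
  [[-0.1,-1.04,-4.81],-24.49,1.5],
  [[-0.1,-1.29,-5.3],-27.2,1.5],
  [[-0.1,-1.29,-5.3],-27.2,1.5],
])

```text
time: 6.27
ee_pos: [0.507, -0.1382, 0.0918]
tcp_rot: [47.9, 89.7, 145.1]
wrist_force: [1.7, 8.4, -6.3]
opening: 0.0211
```

```bash
python3 st.py
python3 - <<'E'
from h import *
im,d=bot.camera("wrist"); cv2.imwrite("pics/w5.png",im)
E
```

```text
t 6.2667 [ 0.507  -0.1382  0.0918] F tool [ 6.35 -2.81  8.14] open 0.0211 r 0.1152 draw 0.9758 jawz 97.15 q6 -22.4
```

View pics/w5.png

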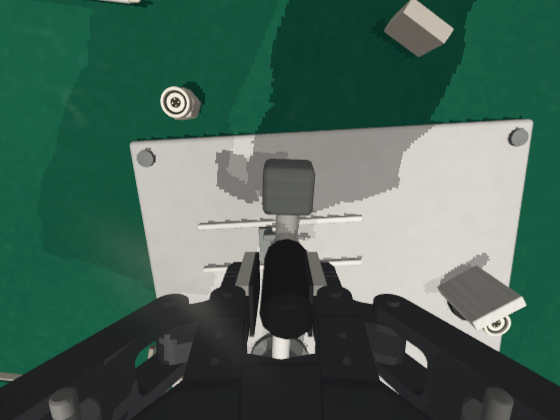

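play_rows([
  [[-0.05,-0.01,-0.55],-2.72,1.5],
  [[-0.05,-0.05,-1.1],-5.44,1.5],
  [[-0.05,-0.12,-1.65],-8.16,1.5],
  [[-0.05,-0.21,-2.19],-10.89,1.5],
  [[-0.05,-0.33,-2.73],-13.61,1.5],
  [[-0.05,-0.47,-3.26],-16.33,1.5],
  [[-0.05,-0.64,-3.79],-19.05,1.5],
  [[-0.05,-0.83,-4.3],-21.77,1.5],
  [[-0.05,-1.04,-4.81],-24.49,1.5],
  [[-0.05,-1.29,-5.3],-27.2,1.5],
  [[-0.05,-1.29,-5.3],-27.2,1.5],
])

```text
time: 7.23
ee_pos: [0.5255, -0.1888, 0.0917]
tcp_rot: [29.9, 89.6, 154.2]
wrist_force: [-4.0, 7.6, -6.0]
opening: 0.0209
```

```bash
python3 st.py
python3 - <<'E'
from h import *
im,d=bot.camera("wrist"); cv2.imwrite("pics/w6.png",im)
E
```

```text
t 7.2333 [ 0.5255 -0.1888  0.0917] F tool [ 6.05 -0.98  8.47] open 0.0209 r 0.115 draw 1.449 jawz 124.35 q6 -54.1
```

View pics/w6.png

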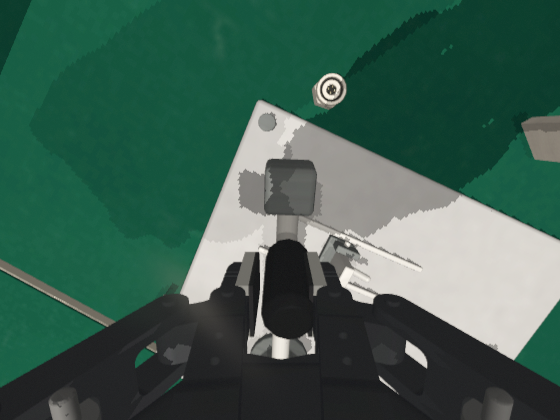

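play_rows([
  [[0.3,0.13,0],0,1.5],
  [[0.6,0.28,0],0,1.5],
  [[0.9,0.43,0],0,1.5],
  [[1.2,0.56,0],0,1.5],
  [[1.5,0.68,0],0,1.5],
  [[1.75,0.78,0],0,1.5],
  [[2.0,0.87,0],0,1.5],
  [[2.2,0.95,0],0,1.5],
  [[2.2,0.95,0],0,1.5],
  [[2.2,0.95,0],0,1.5],
])

```text
time: 8.12
ee_pos: [0.5184, -0.1942, 0.072]
tcp_rot: [22.3, 89.8, 146.4]
wrist_force: [-6.3, 6.4, 6.5]
opening: 0.0211
```

```bash
python3 st.py
python3 - <<'E'
from h import *
p,Rm,o=tool()
im,d=bot.camera("wrist"); cv2.imwrite("pics/w7.png",im); m,T=cam("wrist",o); P=cloud(m,T,d)
for u,v in [(275,170),(287,170),(300,170),(287,185),(287,200),(286,225)]: print(u,v,np.median(P[v-2:v+3,u-2:u+3].reshape(-1,3),0).round(4))
E
```

```text
t 8.1167 [ 0.5184 -0.1942  0.072 ] F tool [-6.49  1.67  8.83] open 0.0211 r 0.1239 draw 1.4532 jawz 124.19 q6 -54.7
275 170 [ 0.4854 -0.2203  0.0134]
287 170 [ 0.4815 -0.2137  0.0132]
300 170 [ 0.4768 -0.2068  0.013 ]
287 185 [ 0.484  -0.2133  0.0565]
287 200 [ 0.4905 -0.2087  0.0564]
286 225 [ 0.503  -0.2007  0.052 ]
```

View pics/w7.png

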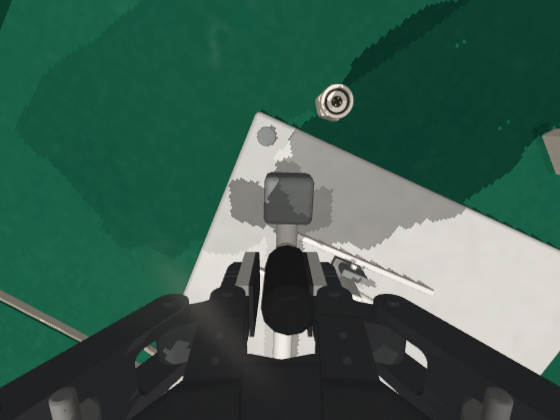

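play_rows([
  [[-0.1,0,0.31],1.43,1.5],
  [[-0.1,-0.02,0.62],2.86,1.5],
  [[-0.1,-0.04,0.93],4.3,1.5],
  [[-0.1,-0.06,1.24],5.73,1.5],
  [[-0.1,-0.1,1.55],7.16,1.5],
  [[-0.1,-0.14,1.85],8.6,1.5],
  [[-0.1,-0.14,1.85],8.6,1.5],
])

```text
time: 8.75
ee_pos: [0.509, -0.1774, 0.0725]
tcp_rot: [22.9, 89.8, 138.5]
wrist_force: [-3.5, 7.1, -0.4]
opening: 0.0208
```

```bash
python3 st.py
python3 - <<'E'
from h import *
p,Rm,o=tool()
im,d=bot.camera("wrist"); cv2.imwrite("pics/w8.png",im[220:340,220:400]); cv2.imwrite("pics/w8z.png",cv2.resize(im[220:340,220:400],None,fx=4,fy=4,interpolation=cv2.INTER_CUBIC))
E
```

```text
t 8.75 [ 0.509  -0.1774  0.0725] F tool [0.47 0.13 7.9 ] open 0.0208 r 0.1239 draw 1.2982 jawz 115.53 q6 -44.8
```

View pics/w8z.png

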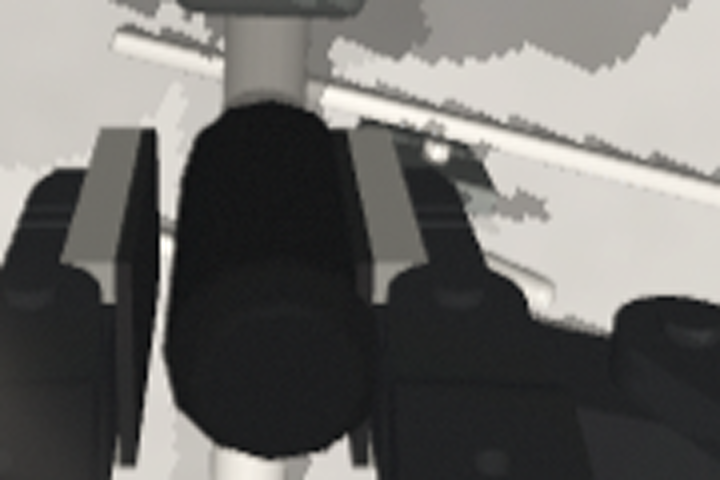

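play_rows([
  [[0,0,0.12],0.57,1.5],
  [[0,0,0.25],1.15,1.5],
  [[0,-0.01,0.37],1.7,1.5],
  [[0,-0.01,0.5],2.3,1.5],
  [[0,-0.02,0.62],2.86,1.5],
  [[0,-0.02,0.62],2.86,1.5],
  [[0,-0.02,0.62],2.86,1.5],
])

```text
time: 9.38
ee_pos: [0.5067, -0.1721, 0.0725]
tcp_rot: [26.7, 89.8, 139.4]
wrist_force: [-4.3, 7.5, 0.7]
opening: 0.0206
```

```bash
python3 st.py
```

```text
t 9.3833 [ 0.5067 -0.1721  0.0725] F tool [-0.71  1.04  8.61] open 0.0206 r 0.1239 draw 1.2512 jawz 112.75 q6 -41.5
```

play_rows([
  [[0,0,0.08],0.4,1.5],
  [[0,0,0.16],0.75,1.5],
  [[0,0,0.24],1.1,1.5],
  [[0,0,0.24],1.1,1.5],
  [[0,0,0.24],1.1,1.5],
])

```text
time: 9.8
ee_pos: [0.5058, -0.1699, 0.0725]
tcp_rot: [27.3, 89.8, 138.9]
wrist_force: [-4.1, 6.7, 1.1]
opening: 0.0208
```

```bash
python3 st.py
```

```text
t 9.8 [ 0.5058 -0.1699  0.0725] F tool [-1.06  1.37  7.71] open 0.0208 r 0.1239 draw 1.2323 jawz 111.65 q6 -40.3
```

play_rows([
  [[0,0,0.08],0.4,1.5],
  [[0,0,0.16],0.75,1.5],
  [[0,0,0.24],1.1,1.5],
  [[0,0,0.24],1.1,1.5],
  [[0,0,0.24],1.1,1.5],
])

```text
time: 10.22
ee_pos: [0.505, -0.1677, 0.0725]
tcp_rot: [26.5, 89.8, 137.1]
wrist_force: [-3.1, 7.5, 1.1]
opening: 0.021
```

```bash
python3 st.py
```

```text
t 10.2167 [ 0.505  -0.1677  0.0725] F tool [-1.03  0.24  8.15] open 0.021 r 0.1239 draw 1.2129 jawz 110.55 q6 -39.0
```

play_rows([
  [[0,0,0.05],0.3,1.5],
  [[0,0,0.1],0.5,1.5],
  [[0,0,0.15],0.7,1.5],
  [[0,0,0.15],0.7,1.5],
  [[0,0,0.15],0.7,1.5],
])

```text
time: 10.63
ee_pos: [0.5045, -0.1663, 0.0725]
tcp_rot: [27.4, 89.8, 137.2]
wrist_force: [-3.2, 6.9, -0.2]
opening: 0.021
```

```bash
python3 st.py
```

```text
t 10.6333 [ 0.5045 -0.1663  0.0725] F tool [0.25 0.63 7.54] open 0.021 r 0.1239 draw 1.2011 jawz 109.85 q6 -38.1
```

play_rows([
  [[0,0,0.05],0.25,1.5],
  [[0,0,0.1],0.5,1.5],
  [[0,0,0.1],0.5,1.5],
  [[0,0,0.1],0.5,1.5],
])

```text
time: 10.97
ee_pos: [0.5042, -0.1654, 0.0725]
tcp_rot: [27.4, 89.8, 136.8]
wrist_force: [-3.4, 6.2, 1.4]
opening: 0.0209
```

```bash
python3 st.py
```

```text
t 10.9667 [ 0.5042 -0.1654  0.0725] F tool [-1.42  1.17  6.98] open 0.0209 r 0.1239 draw 1.1932 jawz 109.35 q6 -37.6
```

play_rows([
  [[0,0,0.05],0.25,1.5],
  [[0,0,0.1],0.5,1.5],
  [[0,0,0.1],0.5,1.5],
  [[0,0,0.1],0.5,1.5],
])

```text
time: 11.3
ee_pos: [0.5039, -0.1644, 0.0725]
tcp_rot: [27.2, 89.8, 136.1]
wrist_force: [-3.5, 7.8, 0.4]
opening: 0.0211
```

```bash
python3 st.py
```

```text
t 11.3 [ 0.5039 -0.1644  0.0725] F tool [-0.33  0.81  8.56] open 0.0211 r 0.1239 draw 1.1853 jawz 108.85 q6 -37.0
```

play_rows([
  [[0,0,0.05],0.25,1.5],
  [[0,0,0.1],0.5,1.5],
  [[0,0,0.1],0.5,1.5],
  [[0,0,0.1],0.5,1.5],
])

```text
time: 11.63
ee_pos: [0.5036, -0.1635, 0.0725]
tcp_rot: [27.2, 89.8, 135.5]
wrist_force: [-3.3, 6.4, -0.3]
opening: 0.021
```

play_rows([
  [[0,0,0.05],0.25,1.5],
  [[0,0,0.1],0.5,1.5],
  [[0,0,0.1],0.5,1.5],
])

```text
time: 11.88
ee_pos: [0.5032, -0.1625, 0.0725]
tcp_rot: [27.9, 89.8, 135.7]
wrist_force: [-2.7, 6.9, 1.1]
opening: 0.0209
```

```bash
python3 st.py
```

```text
t 11.8833 [ 0.5032 -0.1625  0.0725] F tool [-1.08  0.43  7.37] open 0.0209 r 0.1239 draw 1.1692 jawz 107.83 q6 -35.8
```

play_rows([
  [[0,0,0.04],0.2,1.5],
  [[0,0,0.08],0.4,1.5],
  [[0,0,0.08],0.4,1.5],
])

```text
time: 12.13
ee_pos: [0.503, -0.1617, 0.0725]
tcp_rot: [27.9, 89.8, 135.4]
wrist_force: [-2.5, 6.8, 0.5]
opening: 0.0208
```

play_rows([
  [[0,0,0.04],0.2,1.5],
  [[0,0,0.08],0.4,1.5],
  [[0,0,0.08],0.4,1.5],
])

```text
time: 12.38
ee_pos: [0.5028, -0.161, 0.0725]
tcp_rot: [29.0, 89.8, 136.0]
wrist_force: [-2.7, 7.9, 0.0]
opening: 0.021
```

```bash
python3 st.py
```

```text
t 12.3833 [ 0.5028 -0.161   0.0725] F tool [-0.01  0.3   8.31] open 0.021 r 0.1239 draw 1.1561 jawz 107.04 q6 -34.8
```

play_rows([
  [[0,0,0.04],0.2,1.5],
  [[0,0,0.08],0.4,1.5],
  [[0,0,0.08],0.4,1.5],
])

```text
time: 12.63
ee_pos: [0.5026, -0.1602, 0.0726]
tcp_rot: [27.0, 89.8, 133.6]
wrist_force: [-1.5, 7.7, -0.3]
opening: 0.0209
```

play_rows([
  [[0,0,0.03],0.2,1.5],
  [[0,0,0.07],0.4,1.5],
  [[0,0,0.07],0.4,1.5],
])

```text
time: 12.88
ee_pos: [0.5024, -0.1596, 0.0725]
tcp_rot: [29.4, 89.8, 135.6]
wrist_force: [-2.5, 7.3, 1.5]
opening: 0.021
```

```bash
python3 st.py
```

```text
t 12.8833 [ 0.5024 -0.1596  0.0725] F tool [-1.47  0.36  7.73] open 0.021 r 0.1239 draw 1.1443 jawz 106.24 q6 -33.9
```

play_rows([
  [[0,0,0.03],0.2,1.5],
  [[0,0,0.07],0.4,1.5],
  [[0,0,0.07],0.4,1.5],
])

```text
time: 13.13
ee_pos: [0.5021, -0.1589, 0.0725]
tcp_rot: [29.6, 89.8, 135.4]
wrist_force: [-2.4, 6.5, 0.5]
opening: 0.0208
```

play_rows([
  [[0,0,0.03],0.2,1.5],
  [[0,0,0.07],0.4,1.5],
  [[0,0,0.07],0.4,1.5],
])

```text
time: 13.38
ee_pos: [0.502, -0.1582, 0.0725]
tcp_rot: [29.9, 89.8, 135.4]
wrist_force: [-2.3, 6.7, 0.8]
opening: 0.0208
```

play_rows([
  [[0,0,0.03],0.2,1.5],
  [[0,0,0.07],0.4,1.5],
  [[0,0,0.07],0.4,1.5],
])

```text
time: 13.63
ee_pos: [0.5018, -0.1575, 0.0725]
tcp_rot: [29.9, 89.8, 135.0]
wrist_force: [-1.7, 7.1, 0.2]
opening: 0.021
```

play_rows([
  [[0,0,0.03],0.2,1.5],
  [[0,0,0.07],0.4,1.5],
  [[0,0,0.07],0.4,1.5],
])

```text
time: 13.88
ee_pos: [0.5016, -0.1569, 0.0725]
tcp_rot: [30.1, 89.8, 134.8]
wrist_force: [-1.9, 7.3, -0.3]
opening: 0.0209
```

```bash
python3 st.py
python3 - <<'E'
from h import *
p,Rm,o=tool()
im,d=bot.camera("wrist"); cv2.imwrite("pics/w9z.png",cv2.resize(im[220:340,220:400],None,fx=4,fy=4,interpolation=cv2.INTER_CUBIC))
m,T=cam("wrist",o)
Rt=np.array([[np.cos(.1815),-np.sin(.1815)],[np.sin(.1815),np.cos(.1815)]])
E
```

```text
t 13.8833 [ 0.5016 -0.1569  0.0725] F tool [ 0.3  -0.    7.51] open 0.0209 r 0.1239 draw 1.1218 jawz 104.64 q6 -32.1
```

View pics/w9z.png

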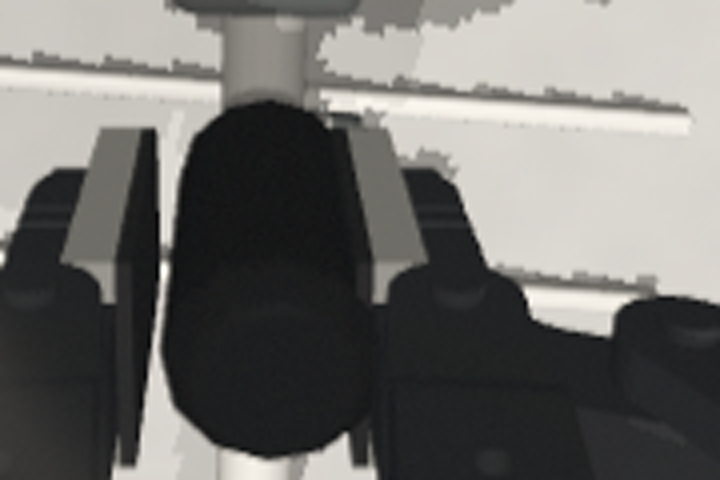

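play_rows([
  [[0,0,0.03],0.2,1.5],
  [[0,0,0.06],0.3,1.5],
  [[0,0,0.06],0.3,1.5],
])

```text
time: 14.18
ee_pos: [0.5015, -0.1563, 0.0725]
tcp_rot: [30.7, 89.8, 135.1]
wrist_force: [-2.4, 6.5, 1.0]
opening: 0.0211
```

play_rows([
  [[0,0,0.03],0.2,1.5],
  [[0,0,0.06],0.3,1.5],
  [[0,0,0.06],0.3,1.5],
])

```text
time: 14.43
ee_pos: [0.5014, -0.1558, 0.0726]
tcp_rot: [30.4, 89.8, 134.5]
wrist_force: [-2.8, 7.7, 0.5]
opening: 0.0212
```

play_rows([
  [[0,0,0.03],0.2,1.5],
  [[0,0,0.06],0.3,1.5],
  [[0,0,0.06],0.3,1.5],
])

```text
time: 14.68
ee_pos: [0.5012, -0.1553, 0.0726]
tcp_rot: [34.5, 89.8, 138.2]
wrist_force: [-1.9, 7.0, 0.2]
opening: 0.0208
```

play_rows([
  [[0,0,0.03],0.2,1.5],
  [[0,0,0.06],0.3,1.5],
  [[0,0,0.06],0.3,1.5],
])

```text
time: 14.93
ee_pos: [0.5012, -0.1551, 0.0726]
tcp_rot: [45.4, 89.9, 148.8]
wrist_force: [-3.0, 5.5, -0.6]
opening: 0.0211
```

play_rows([
  [[0,0,0],0,1.5],
  [[0,0,0],0,1.5],
])

```text
time: 15.1
ee_pos: [0.5012, -0.1551, 0.0726]
tcp_rot: [41.6, 89.9, 145.1]
wrist_force: [-2.3, 6.1, -0.8]
opening: 0.0212
```

```bash
python3 st.py
```

```text
t 15.1 [ 0.5012 -0.1551  0.0726] F tool [0.81 0.81 6.42] open 0.0212 r 0.1239 draw 1.1072 jawz 103.46 q6 -30.7
```

play_rows([
  [[0,0,0.02],0,1.5],
  [[0,0,0.04],0,1.5],
  [[0,0,0.04],0,1.5],
  [[0,0,0.04],0,1.5],
])

```text
time: 15.43
ee_pos: [0.5013, -0.155, 0.0727]
tcp_rot: [48.7, 89.9, 152.2]
wrist_force: [-2.9, 4.5, -2.0]
opening: 0.0208
```

```bash
python3 st.py
```

```text
t 15.4333 [ 0.5013 -0.155   0.0727] F tool [2.05 1.8  5.08] open 0.0208 r 0.1238 draw 1.1067 jawz 103.49 q6 -30.7
```

play_rows([
  [[0.02,0,0.02],0,1.5],
  [[0.04,0,0.04],0,1.5],
  [[0.05,0,0.05],0,1.5],
  [[0.05,0,0.05],0,1.5],
])

```text
time: 15.77
ee_pos: [0.5012, -0.1549, 0.0726]
tcp_rot: [73.6, 89.9, 177.0]
wrist_force: [-3.5, 2.2, 0.7]
opening: 0.0209
```

```bash
python3 st.py
```

```text
t 15.7667 [ 0.5012 -0.1549  0.0726] F tool [-0.72  2.88  2.96] open 0.0209 r 0.1238 draw 1.1057 jawz 103.49 q6 -30.7
```

play_rows([
  [[0.01,0.02,0.02],0,1.5],
  [[0.02,0.04,0.04],0,1.5],
  [[0.02,0.06,0.05],0,1.5],
  [[0.02,0.06,0.05],0,1.5],
])

```text
time: 16.1
ee_pos: [0.5012, -0.1548, 0.0726]
tcp_rot: [-144.1, 90.0, -40.6]
wrist_force: [-1.5, 2.7, 0.1]
opening: 0.0209
```

```bash
python3 st.py
```

```text
t 16.1 [ 0.5012 -0.1548  0.0726] F tool [-0.15  0.78  2.97] open 0.0209 r 0.1239 draw 1.1044 jawz 103.51 q6 -30.7
```

play_rows([
  [[0,0,0.02],0,1.5],
  [[0,0.01,0.04],0,1.5],
  [[0,0.02,0.05],0,1.5],
  [[0,0.02,0.05],0,1.5],
])

```text
time: 16.43
ee_pos: [0.501, -0.1545, 0.0726]
tcp_rot: [-148.1, 89.9, -44.6]
wrist_force: [1.7, -1.2, -2.7]
opening: 0.0211
```

```bash
python3 st.py
```

```text
t 16.4333 [ 0.501  -0.1545  0.0726] F tool [ 2.71 -1.38 -1.56] open 0.0211 r 0.1239 draw 1.1021 jawz 103.51 q6 -30.6
```

play_rows([
  [[0.03,0,-0.02],0,1.5],
  [[0.04,0,-0.02],0,1.5],
  [[0.04,0,-0.02],0,1.5],
])

```text
time: 16.68
ee_pos: [0.501, -0.1546, 0.0725]
tcp_rot: [-128.4, 90.0, -24.8]
wrist_force: [-0.0, -0.2, 1.8]
opening: 0.021
```

```bash
python3 st.py; python3 -c "
from workcell import bot
bot.camera('top')"; python3 st.py
python3 - <<'E'
from h import *
im,d=bot.camera("top"); cv2.imwrite("pics/topb.png",cv2.resize(im[160:270,250:390],None,fx=5.6,fy=5.4,interpolation=cv2.INTER_CUBIC))
E
python3 st.py
```

```text
t 16.6833 [ 0.501  -0.1546  0.0725] F tool [-1.82  0.06 -0.15] open 0.021 r 0.1239 draw 1.1024 jawz 103.51 q6 -30.7
t 16.7333 [ 0.501  -0.1546  0.0725] F tool [-1.4  -0.15 -0.74] open 0.021 r 0.1239 draw 1.1025 jawz 103.52 q6 -30.7
t 16.7833 [ 0.501  -0.1546  0.0725] F tool [-1.59 -0.53 -0.83] open 0.0211 r 0.124 draw 1.1024 jawz 103.52 q6 -30.7
```

play_rows([
  [[0,0,0],0,2.1],
  [[0,0,0],0,2.2],
  [[0,0,0],0,2.3],
  [[0,0,0],0,2.4],
  [[0,0,0],0,2.5],
  [[0,0,0],0,2.7],
  [[0,0,0],0,2.9],
  [[0,0,0],0,3.1],
  [[0,0,0],0,3.3],
], squeeze=20)

```text
time: 17.53
ee_pos: [0.5007, -0.1544, 0.0722]
tcp_rot: [29.1, 90.0, 132.7]
wrist_force: [0.1, -0.1, -0.6]
opening: 0.0327
```

```bash
python3 st.py
python3 - <<'E'
from h import *
im,d=bot.camera("wrist"); cv2.imwrite("pics/w10.png",im)
E
```

```text
t 17.5333 [ 0.5007 -0.1544  0.0722] F tool [ 0.58 -0.05 -0.14] open 0.0327 r 0.1242 draw 1.1006 jawz 103.52 q6 -30.7
```

View pics/w10.png

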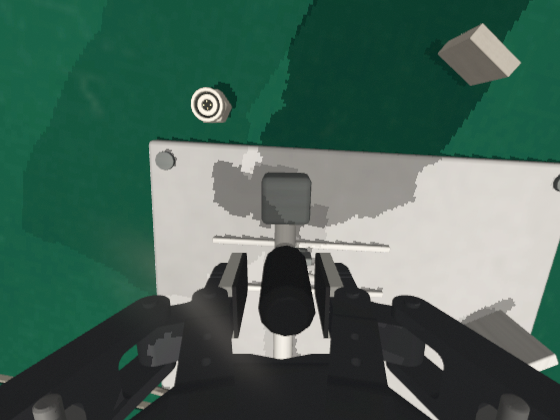

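play_rows([
  [[0,0,0],0,4],
  [[0,0,0],0,5],
  [[0,0,0],0,5],
  [[0,0,0],0,5],
  [[-1,0,0],0,5],
  [[-2.5,0,0],0,5],
  [[-5,0,0],0,5],
  [[-8,0,0],0,5],
  [[-11,0,0],0,5],
  [[-14,0,0],0,5],
  [[-16,0,0],0,5],
  [[-16,0,0],0,5],
])

```text
time: 18.58
ee_pos: [0.5019, -0.1548, 0.2378]
tcp_rot: [-120.6, 89.6, -17.1]
wrist_force: [0.5, 0.1, 0.2]
opening: 0.0499
```

```bash
python3 st.py
python3 - <<'E'
from h import *
p,Rm,o=tool()
im,d=bot.camera("wrist"); cv2.imwrite("pics/w11.png",im);cv2.imwrite("pics/w11z.png",cv2.resize(im[150:310,200:380],None,fx=4,fy=3.7,interpolation=cv2.INTER_CUBIC))
m,T=cam("wrist",o);P=cloud(m,T,d);
v,u=np.nonzero((P[...,2]>.107)&(P[...,2]<.118)); s=(u>230)&(u<340)&(v<300); q=P[v[s],u[s]]; print(s.sum(),q.mean(0)); w=q.mean(0)[:2]-[.6215,-.1255];print(np.arctan2(w[1],w[0])%(2*np.pi)-np.radians(130.4))
E
```

```text
t 18.5833 [ 0.5019 -0.1548  0.2378] F tool [-0.22 -0.52 -0.02] open 0.0499 r 0.1231 draw 1.1057 jawz 103.52 q6 -30.7
457 [ 0.49878311 -0.15248514  0.11356793]
1.082135900859749
```

View pics/w11.png

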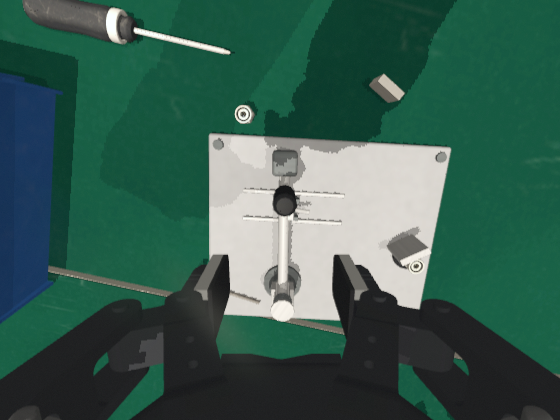

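View pics/w11z.png

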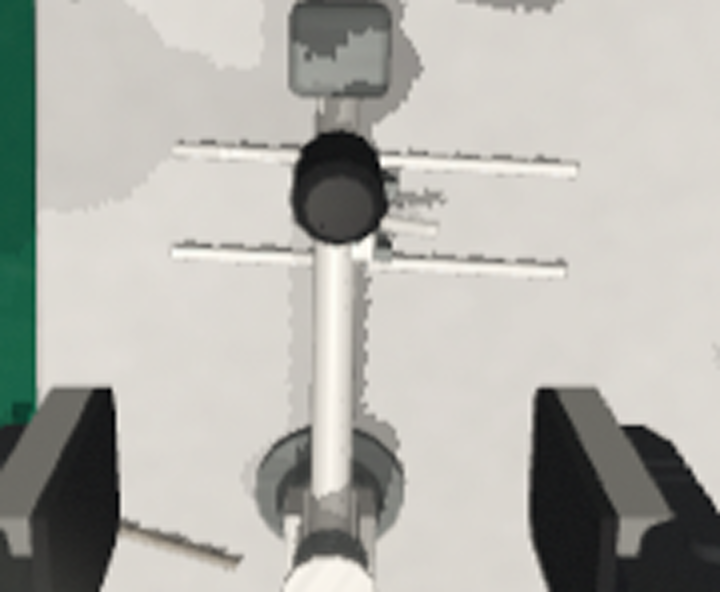

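Run:
```python
from h import *
p,Rm,o=tool()
im,d=bot.camera("wrist");m,T=cam("wrist",o);P=cloud(m,T,d);print(np.median(P[155:170,278:292].reshape(-1,3),0))
print(np.abs(o['qd']).max(), o['time']); print(bot.job_done())
```

```text
[ 0.46741417 -0.1589073   0.05676673]
4.2321097624584665 18.6333
the job is handed in; nothing more can be done
None
```

The knock tester is cocked, and I handed the job in at about 18.7 s. I gripped the knob, drew the arm to 0.5 rad and raised it about 0.16 rad. I then carried it over the tooth to 1.45 rad, lowered it, and eased it forward in small steps.

- **Contact with the tooth:** The arm met the tooth at about 1.107 rad. The pull at the knob then fell from about 7–8 N to roughly zero. One step went slightly too far, pushing about 1.6 N, so I backed it off before opening the fingers. That stayed well under the 5 N that can trip the catch.
- **After release:** The arm stayed where it was. The wrist force read about zero, and the hammer's top was at 57 mm, so the arm is fully down. The last picture shows the bar resting against the tooth with the gripper clear above.
- **Small disagreements:** The last camera measurement put the arm at 1.08 rad, against 1.10 from the tool's position. That is within calibration error. The draw also crept about 0.005 rad as the tooth took the load.
- **Bystanders:** Those visible in the last wrist picture looked in place. The tape, bin and jar were out of that view, but I did not work near them.
- **Not checked:** I took no further look after handing in, so the final second of holding was not observed.

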